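Clear the carver's dust box: shut its door and hold the damper at four clicks

ROBOT

A 6-joint arm with a two-finger parallel gripper is mounted at the origin on the work surface. World frame = base frame: x ahead of the robot, y to its left, z up, the work surface at z = 0. Lengths are in m, angles in degrees, forces in N, time in s.
With the tool pointing down it reaches from about 0.25 to 0.725 m from the base axis. Payload 9.7 kg.
Tool frame: the origin (TCP) lies midway between the tips of the shut fingers; the grasp point (between the pads) lies 19 mm behind it (bot.pinch_z is the distance from the TCP to the grasp point, in m); z points along the fingers, y is the line along which they close (so a half turn about z gives the same grasp; the last joint's range is limited). The gripper opens to 85 mm and grips with 20 to 120 N. Pads are 22 mm wide; open, the fingers measure 114 mm over their backs; the gripper's body (76 mm by 85 mm) begins 54 mm behind the grasp point. The pads swing forward as they close: fully open they stand 13 mm farther back than shut.
Start: joints at [64.916, 4.979, 10.078, 95.1, 0, 90], TCP at [0.233, 0.498, 0.231] pointing down, gripper open.
Joint ranges: [-179.16, 179.16], [-48.56, 103.87], [-65.8, 70.77], [-126.05, 130.52], [-82.76, 87.17], [-180, 180]. Speed limits (degrees/s): [127.2, 127.2, 147.25, 180, 180, 180].

INTERFACE

Orientations are given as [roll, pitch, yaw] about the fixed x, y, z axes, in that order (R = Rz(yaw) Ry(pitch) Rx(roll)).
In Python, from workcell import sensors, camera, ticket, bot gives the robot as it stands.
- The arm moves only by the shell command python3 -m handwheel 'ROWS' [FORCE]. ROWS is a JSON object of lists of equal length, an entry for each row: "gripper": the opening, from -1 (shut) to 1 (fully open); "slide": the shift along the tool's x, y, z in mm, a list of three; "yaw": the turn about the tool's z in rad. A call has 1 to 8 rows; each row shifts and turns the commanded pose from where the row before left it, along the tool's axes as they then stand; what a row does not reach is not made up. A row lasts 1/12 s, in which the tool goes at most 41.7 mm and 7.16 degrees, less where a joint would pass 70% of its speed; a pose out of reach is approached as far as the arm can. A call is refused whole if a number of a shift passes 41.7 or a number of a turn 0.125, either way. A call with a gripper value outside its range is refused whole. The fingers move at their own pace and stop on an object; FORCE is the grip in N (left out, the last holds). Time passes only in rows, so rows that do not move let the fingers close. It gives the time, the measured TCP pose, the force, the opening and the grip force at its end, in the units of the state.
- sensors.get_obs(): the state, without advancing time (a new reading comes with each control period).
- camera(name): name is "scene" or "top" or "wrist"; returns a dict with "img" (400x640x3 uint8, red, green, blue), "fx", "fy", "cx", "cy" (pixels), "dist" ([k1, k2, p1, p2, k3] as OpenCV has them; the pictures are not rectified), "R" (3x3) and "t" (3): a world point X has camera coordinates R X + t. Camera axes: x right, y down, z forward; pixel columns grow to the right and rows downward; lengths in m; the calibration is good to about 2 mm. A picture is of the moment at which its call begins. There is no depth.
- ticket.job_done(): hands the job in; it is judged then, once.
The state is a dict: "time": time; "q": joint angles; "qd": joint speeds; "joint_efforts": joint torques, N m; "ee_pos": TCP position; "tcp_rot": TCP orientation; "wrist_force": force on the tool from outside, world axes, zero at the start; "torque": the same for the moment, N m; "opening": finger opening in m; "grasp_force": force on a finger pad.
Only numpy, scipy, OpenCV 4.12 (cv2) and the standard library are available. Lean on these libraries where they do the work, as an engineer would, in place of code of your own. Each camera call takes 0.05 s, during which the arm holds its last target. There are 200 camera calls.

TASK

Clear the dust from the carver's bench box: push its door shut until it seats on its catch, then swing the suction damper lever on the roof open by exactly four clicks from its closed rest, never a fifth, because stronger suction would lift the small carvings inside. The damper is sprung and closes itself when let go, so finish while still holding the lever with the gripper's fingers at the fourth click, with the door still shut and the bur block, wooden billet and handpiece left where they are.

Things in the scene. Friction and masses are not known exactly. Their poses are not given: they have to be found in the camera images.
- dustbox: Grey sheet-steel dust box fixed to the bench, 240 mm deep (its x) x 300 wide x 190 high; origin under its centre at bench level. The open front with the door looks to its -x, about world -y (yaw 1.3 to 1.75). Front half of the roof: flat clear window. On the rear half the steel damper housing, 130 x 130 mm, centre x +45 y 0, top at z 260; a 63 mm pipe leaves its back (+x).
- door (a joint): Door angle, rad: 0 shut and seated, growing as it swings open; starts 0.5 to 1.05, stop at 1.7. Light friction, stays where left. From 0.05 down to 0.023 a sprung roller catch resists (about 7 N at the free edge); past that the catch snaps it home and keeps it at 0 (within 0.01). Let go earlier, it is pushed back ajar.
- door_hinge (a point): Point on the upright hinge line at the door's top edge (z 186 mm), at the front corner of the box nearest the robot (box frame x -125, y +144). Door panel: 10 mm thick, z 14 to 186, hinge line in its mid-plane; shut, it runs from here 287 mm along the box's -y. Seen from above it opens clockwise.
- door_corner (a point): Top free corner of the door on its outer face: 287 mm from the hinge, 5 mm outside the mid-plane, z 186 mm. Site x axis: from outer to inner face; y axis: from free edge to hinge. A small pull handle, 262 mm from the hinge, stands 33 mm off the outer face, all below z 120 mm; above that the outer face is flat.
- lever (a joint): Damper lever angle, rad: 0 at the closed rest (start), grows counter-clockwise from above, stop 1.26. Ratchet tooth tops at 0.09, 0.30, 0.51, 0.72, 0.93, 1.14: the push rises by 2 to 4 N up a ramp, then drops suddenly by 3 to 6 N at the top: one click. Fourth notch: 0.74 to 0.91, bottom 0.81. A spring (7 N at the grip at 0, 9 N at 0.81) returns it to 0 from any notch when let go.
- lever_pivot (a point): Point on the lever's upright pivot, top of its hub, in the middle of the damper housing's top (z 278 mm; box frame x +45, y 0). A round ratchet plate with six saw teeth on its rim, 76 mm in radius, lies under the lever. A firm grip that does not turn with the lever adds 2 to 4 N of drag.
- lever_knob (a point): Middle (z 297 mm) of the lever's grip, an upright black cylinder 18 mm across and 42 mm tall (z 276 to 318), 110 mm from the pivot. The lever's flat bar, 18 mm wide, ends below it (top at z 276). Site x axis: from pivot to grip; at rest that is 52 degrees counter-clockwise from the box's +x, so on the robot's side.
- bur_block: Loose light-wood block 90 x 80 x 40 mm with burs standing in it, up to 76 mm high; origin under its centre. Leave alone.
- billet: Loose striped laminated wood billet 162 x 26 x 22 mm; origin under its centre. Leave alone.
- handpiece: Loose dark rotary-tool handpiece, 165 mm long, lying on a small wooden rest, 46 mm high in all; origin under the rest. Leave alone.

How it is judged:
By the outcome, as a careful person would: the job done as asked, in the order asked, and still so for the second after the job is handed in, while the arm keeps its last pose, push and grip.
It also fails if it takes over 64 s, if anything falls off the work surface, if the arm or the gripper's body presses on something with over 40 N, if the wrist force passes 120 N, or if a joint passes its speed limit or range.

## Working session

There is one attempt and no reset: what is moved stays moved. The work goes in short steps, Python scripts to look and compute and a shell command to move; the robot and the scene stay as the last step left them, time stands still between calls to the robot, and variables do not carry over. Pictures are saved under pics/ and viewed, at most 10 in all, crops included, and the job is handed in when it is done.

```bash
ls; mkdir -p pics
python3 - <<'E'
from workcell import sensors,camera,bot
import cv2,numpy as np
o=sensors.get_obs();print(o['time'],o['ee_pos'],o['tcp_rot'],o['opening'])
for n in ['scene','top','wrist']:
    c=camera(n);cv2.imwrite(f'pics/{n}0.png',c['img'][:,:,::-1])
    R=np.array(c['R']);print(n,c['fx'],c['cx'],c['cy'],c['dist'],'pos',-R.T@c['t']);print(R.round(3).tolist())
E
```

```text
pics
0.0 [0.23305242 0.49790404 0.23058552] [-1.79922024e+02 -8.18473583e-04  1.54916721e+02] 0.08558013707340095
scene 502.41413344930925 318.8266016835003 203.50641784215733 [-0.05818924  0.          0.          0.          0.        ] pos [ 1.05014997 -0.85865392  1.33284981]
[[0.862, 0.506, 0.001], [0.386, -0.656, -0.649], [-0.328, 0.56, -0.761]]
top 439.9985138639249 318.851462016264 200.14140788360058 [-0.06132412  0.          0.          0.          0.        ] pos [ 0.31379804 -0.03480887  1.54940202]
[[0.013, -1.0, -0.017], [-0.987, -0.01, -0.163], [0.163, 0.019, -0.987]]
wrist 277.66064696576905 323.13840335827905 200.79518022554973 [-0.02027022  0.          0.          0.          0.        ] pos [0.16996747 0.52818301 0.37389736]
[[0.425, 0.905, -0.001], [0.869, -0.408, 0.279], [0.252, -0.119, -0.96]]
```

View pics/scene0.png

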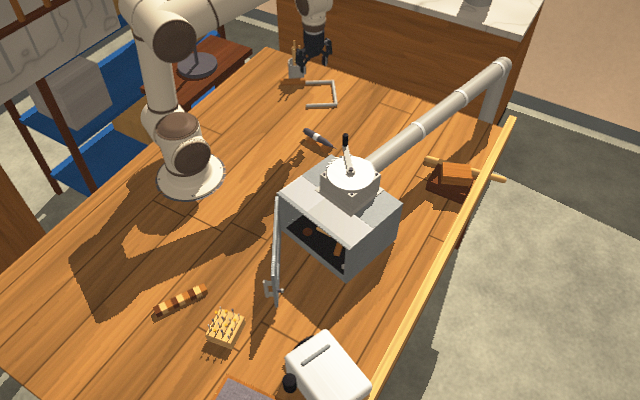

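View pics/top0.png

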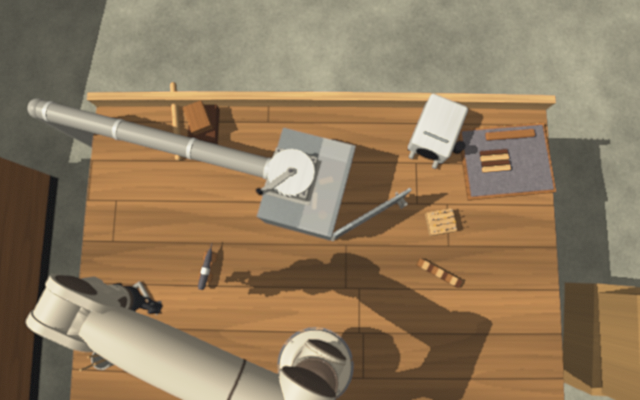

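Scene view: box with its roof corners around (277,190)–(402,203), door free corner about (272,298), lever knob at (346,138). Top view: hinge about (333,238), free corner about (408,190), pivot (291,172), knob (262,190). I'll enlarge both for precise picking.

Run:
```python
import cv2
def crop(n,x0,y0,w,h,s):
    i=cv2.imread(f'pics/{n}0.png')[y0:y0+h,x0:x0+w]
    i=cv2.resize(i,None,fx=s,fy=s,interpolation=cv2.INTER_CUBIC)
    for k in range(0,w,20): cv2.putText(i,str(x0+k),(k*s,10),0,.35,(0,0,255),1);cv2.line(i,(k*s,12),(k*s,18),(0,0,255),1)
    for k in range(0,h,20): cv2.putText(i,str(y0+k),(0,k*s+4),0,.35,(0,0,255),1)
    cv2.imwrite(f'pics/{n}0c.png',i)
crop('scene',260,125,150,190,3)
crop('top',250,120,170,130,4)
```

```text
(no output)
```

View pics/scene0c.png

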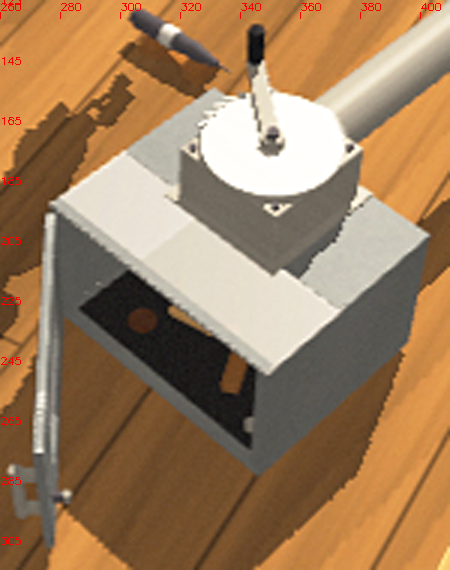

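View pics/top0c.png

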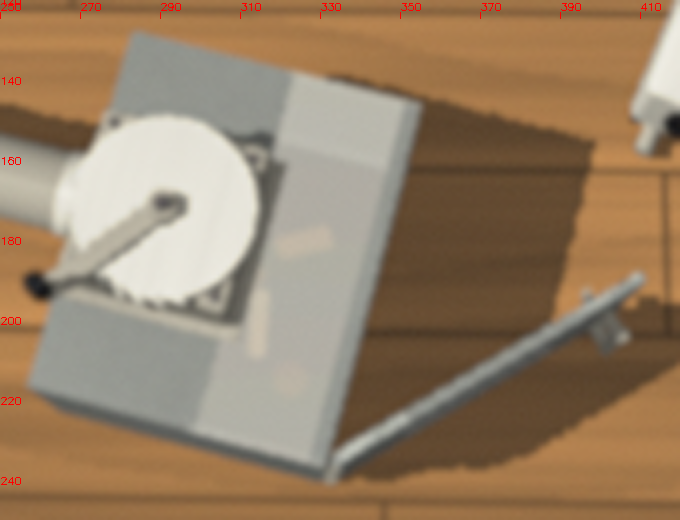

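Picks: scene knob (345.2,140), hub (350.7,169.3), door top free corner (272.7,277); top knob (259.5,191.5), hub (292.5,171.2), door tip (410,189.5), plus roof corners.

```bash
cat > h.py <<'E'
import numpy as np,cv2
from scipy.optimize import least_squares
def proj(c,X):
    K=np.array([[c['fx'],0,c['cx']],[0,c['fy'],c['cy']],[0,0,1.]])
    return cv2.projectPoints(np.atleast_2d(np.asarray(X,float)),cv2.Rodrigues(np.array(c['R'],float))[0],np.array(c['t'],float),K,np.array(c['dist'],float))[0][:,0]
def model(p):
    x,y,yaw,d,l=p
    c,s=np.cos(yaw),np.sin(yaw); W=lambda a,b,z:[x+c*a-s*b,y+s*a+c*b,z]
    # door: shut dir -y; opens clockwise by d
    u=np.array([-np.sin(d),-np.cos(d)]); n=np.array([-np.cos(d),np.sin(d)])
    f=np.array([-.125,.144])+.287*u
    k=np.radians(52)+l
    return dict(rfn=W(-.12,.15,.19),rff=W(-.12,-.15,.19),rrf=W(.12,-.15,.19),rrn=W(.12,.15,.19),
      piv=W(.045,0,.278),knob=W(.045+.11*np.cos(k),.11*np.sin(k),.297),hinge=W(-.125,.144,.186),
      tip=W(*f,.186),corner=W(*(f+.005*n),.186))
E
python3 - <<'E'
from h import *
from workcell import camera
S,T=camera('scene'),camera('top')
sc=dict(rfn=(277.3,192.7),rff=(350,249.7),rrf=(403.3,203.7),rrn=(331,154.3),piv=(350.7,169.3),knob=(345.2,140),tip=(272.7,276.7))
tp=dict(rrf=(283,127.5),rff=(355.5,145.5),rrn=(257,216.3),piv=(292.5,171.2),knob=(259.5,191.5),hinge=(333.2,237.5),tip=(409.5,190))
def res(p,full=False):
    m=model(p);r={}
    for nm,c,d in(('S',S,sc),('T',T,tp)):
        for k,v in d.items(): r[nm+k]=proj(c,m[k])[0]-v
    return r if full else np.concatenate(list(r.values()))
s=least_squares(res,[.42,.1,1.5,.7,0],loss='soft_l1');p=s.x;print(p.round(4))
for k,v in res(p,True).items():print(k,v.round(1),end=' ')
print()
m=model(p)
for k in('piv','knob','tip','rff','rrf','rrn'):
    q=least_squares(lambda X:np.r_[proj(S,X)[0]-sc[k],proj(T,X)[0]-tp[k]],m[k]);print(k,q.x.round(4),round(q.cost,2),np.round(m[k],4))
E
```

```text
[ 5.9930e-01  3.1700e-02  1.3173e+00  7.6910e-01 -1.0000e-03]
Srfn [-1.   0.4] Srff [-1.3  0.5] Srrf [-0.3 -0. ] Srrn [ 0.1 -0. ] Spiv [-0.   1.1] Sknob [-0.1  0.2] Stip [-0.2 -0.3] Trrf [-0.1 -0. ] Trff [-0.6  0.5] Trrn [-0.6  0.2] Tpiv [-2.2 -0.4] Tknob [-0.3  0. ] Thinge [-0.5 -2.2] Ttip [ 1.2 -1.4] 
piv [0.61   0.0698 0.2859] 0.99 [0.6106 0.0752 0.278 ]
knob [0.544  0.1617 0.2986] 0.03 [0.5437 0.1626 0.297 ]
tip [ 0.5757 -0.2952  0.1785] 0.04 [ 0.5781 -0.2982  0.186 ]
rff [ 0.7167 -0.1223  0.1938] 0.42 [ 0.7144 -0.1221  0.19  ]
rrf [0.775  0.1102 0.1898] 0.02 [0.7746 0.1102 0.19  ]
rrn [0.4847 0.1835 0.1916] 0.01 [0.4842 0.1854 0.19  ]
```

The free triangulation matches the given heights (knob z 299 mm, door tip 179 mm, roof 190–194 mm). The hinge comes out at (0.4285, -0.053), the door angle at 0.77 and the yaw at 1.317. First I'll turn and shut the fingers, then carry the tool around to the door's outer face.

```bash
python3 -m handwheel '{"gripper":[-1,-1,-1,-1,-1,-1,-1,-1],"slide":[[0,0,0],[0,0,0],[0,0,0],[0,0,0],[0,0,0],[0,0,0],[0,0,0],[0,0,0]],"yaw":[0.125,0.125,0.125,0.125,0.125,0.125,0.125,0.125]}' 30
python3 -m handwheel '{"gripper":[-1,-1,-1,-1,-1,-1],"slide":[[0,0,0],[0,0,0],[0,0,0],[0,0,0],[0,0,0],[0,0,0]],"yaw":[0.125,0.125,0.125,0.125,0.125,0.125]}'
python3 -m handwheel '{"gripper":[-1,-1,-1,-1,-1,-1,-1,-1],"slide":[[-23,21.5,0],[-23,21.5,0],[-23,21.5,0],[-23,21.5,0],[-23,21.5,0],[-23,21.5,0],[-23,21.5,0],[-23,21.5,0]],"yaw":[0,0,0,0,0,0,0,0]}'
python3 -m handwheel '{"gripper":[-1,-1,-1,-1,-1,-1,-1,-1],"slide":[[-23,21.5,0],[-23,21.5,0],[-23,21.5,0],[-23,21.5,0],[-23,21.5,0],[-23,21.5,0],[-23,21.5,0],[-23,21.5,0]],"yaw":[0,0,0,0,0,0,0,0]}'
```

```text
time: 0.92
ee_pos: [0.2332, 0.4981, 0.2311]
tcp_rot: [-180.0, 0.0, 97.3]
wrist_force: [0.9, -0.4, 0.1]
opening: -0.0004
grasp_force: 0.0
time: 1.42
ee_pos: [0.2729, 0.4755, 0.2311]
tcp_rot: [-177.9, 0.1, 59.2]
wrist_force: [0.2, -0.3, -0.3]
opening: 0.0002
grasp_force: 0.0
time: 2.08
ee_pos: [0.3268, 0.2264, 0.2255]
tcp_rot: [-177.9, 0.1, 58.9]
wrist_force: [0.2, -0.7, 0.1]
opening: -0.0001
grasp_force: 0.0
time: 2.75
ee_pos: [0.379, -0.0201, 0.2198]
tcp_rot: [-178.0, 0.1, 58.9]
wrist_force: [1.5, 0.3, -0.1]
opening: 0.0
grasp_force: 0.0
```

The second call came out with a 2° tilt and an offset, so I'll correct from the measured pose.

```bash
python3 -m handwheel '{"gripper":[-1,-1,-1,-1,-1,-1],"slide":[[-25,30,0],[-25,30,0],[-25,30,0],[-25,30,0],[-25,30,0],[-25,30,0]],"yaw":[0,0,0,0,0,0]}'
python3 -m handwheel '{"gripper":[-1,-1,-1,-1],"slide":[[0,0,33],[0,0,33],[0,0,0],[0,0,0]],"yaw":[0,0,0,0]}'
python3 - <<'E'
from workcell import sensors
print(sensors.get_obs()['q'])
E
```

```text
time: 3.25
ee_pos: [0.4557, -0.242, 0.2134]
tcp_rot: [-178.0, 0.1, 58.9]
wrist_force: [1.3, 1.1, 0.3]
opening: -0.0005
grasp_force: 0.0
time: 3.58
ee_pos: [0.4524, -0.2382, 0.1466]
tcp_rot: [-177.7, 0.1, 58.9]
wrist_force: [-0.3, 0.1, -0.1]
opening: -0.0002
grasp_force: 0.0
[-2.77742598e+01  1.12407653e+00 -3.34448033e+00  8.78023137e+01
  8.92940332e-04  9.33378976e+01]
```

```bash
cat > arc.py <<'E'
import numpy as np
from scipy.spatial.transform import Rotation as Ro
from workcell import sensors
o=sensors.get_obs();R=Ro.from_euler('xyz',o['tcp_rot'],degrees=True).as_matrix()
H=np.array([.4285,-.0532])
p=np.array(o['ee_pos'])
for th in [-58.6,-50,-42,-34,-27,-21,-18,-16,-14.5,-13.5]:
    a=np.radians(th);off=.020
    q=np.r_[H+.2*np.array([np.cos(a),np.sin(a)])+off*np.array([np.sin(a),-np.cos(a)]),.146]
    print(th,q.round(3),((q-p)@R*1000).round(1));p=q
E
python3 arc.py
```

```text
-58.6 [ 0.516 -0.234  0.146] [36.  52.1 -1.5]
-50 [ 0.542 -0.219  0.146] [26.4 14.6 -0.6]
-42 [ 0.564 -0.202  0.146] [26.2  9.9 -0.5]
-34 [ 0.583 -0.182  0.146] [27.4  6.1 -0.3]
-27 [ 0.598 -0.162  0.146] [24.4  2.2 -0.1]
-21 [ 0.608 -0.144  0.146] [21.  -0.5 -0. ]
-18 [ 0.613 -0.134  0.146] [10.5 -1.1  0. ]
-16 [ 0.615 -0.128  0.146] [ 6.9 -1.   0. ]
-14.5 [ 0.617 -0.123  0.146] [ 5.2 -0.9  0. ]
-13.5 [ 0.618 -0.119  0.146] [ 3.4 -0.7  0. ]
```

```bash
python3 -m handwheel '{"gripper":[-1,-1,-1,-1,-1,-1,-1,-1],"slide":[[12,17.5,-0.5],[12,17.5,-0.5],[12,17,-0.5],[13,7,0],[13,7,0],[13,5,0],[13,5,0],[0,0,0]],"yaw":[0,0,0,0,0,0,0,0]}'
python3 -m handwheel '{"gripper":[-1,-1,-1,-1,-1,-1,-1,-1],"slide":[[13.5,3,0],[13.5,3,0],[12,1,0],[12,1,0],[10,0,0],[10,0,0],[0,0,0],[0,0,0]],"yaw":[0,0,0,0,0,0,0,0]}'
python3 -m handwheel '{"gripper":[-1,-1,-1,-1,-1],"slide":[[5,-0.5,0],[5,-0.5,0],[4,-0.5,0],[0,0,0],[0,0,0]],"yaw":[0,0,0,0,0]}'
```

```text
time: 4.25
ee_pos: [0.5661, -0.2006, 0.1472]
tcp_rot: [-178.0, 0.1, 59.0]
wrist_force: [0.4, -0.7, 2.3]
opening: 0.0004
grasp_force: 0.0
time: 4.92
ee_pos: [0.6084, -0.1445, 0.1466]
tcp_rot: [-178.0, 0.1, 59.0]
wrist_force: [-0.2, -0.8, 5.9]
opening: 0.0001
grasp_force: 0.0
time: 5.33
ee_pos: [0.6137, -0.1324, 0.1466]
tcp_rot: [-178.0, 0.1, 58.9]
wrist_force: [-1.2, 0.4, 6.3]
opening: -0.0003
grasp_force: 0.3
```

```bash
python3 -m handwheel '{"gripper":[-1,-1,-1],"slide":[[4,-0.5,0],[0,0,0],[0,0,0]],"yaw":[0,0,0]}'
python3 -m handwheel '{"gripper":[-1,-1,-1],"slide":[[3,-0.5,0],[0,0,0],[0,0,0]],"yaw":[0,0,0]}'
python3 -m handwheel '{"gripper":[-1,-1,-1],"slide":[[2.5,-0.5,0],[0,0,0],[0,0,0]],"yaw":[0,0,0]}'
python3 -m handwheel '{"gripper":[-1,-1,-1],"slide":[[2.5,-0.5,0],[0,0,0],[0,0,0]],"yaw":[0,0,0]}'
```

```text
time: 5.58
ee_pos: [0.6154, -0.1289, 0.1466]
tcp_rot: [-178.0, 0.1, 58.9]
wrist_force: [-1.2, 0.3, 6.1]
opening: 0.0003
grasp_force: 0.7
time: 5.83
ee_pos: [0.6156, -0.1279, 0.1467]
tcp_rot: [-178.0, 0.3, 58.8]
wrist_force: [-6.2, -7.8, 7.0]
opening: -0.0001
grasp_force: 5.1
time: 6.08
ee_pos: [0.616, -0.1269, 0.1467]
tcp_rot: [-178.0, 0.4, 58.8]
wrist_force: [-7.1, -14.5, 10.6]
opening: -0.0002
grasp_force: 8.1
time: 6.33
ee_pos: [0.6181, -0.1218, 0.1466]
tcp_rot: [-178.0, 0.1, 58.9]
wrist_force: [0.7, 0.4, 4.8]
opening: -0.0
grasp_force: 0.0
```

The force rose to 15 N and then fell to nothing, which looks like the catch snapping home. A slight extra press should confirm the seat.

```bash
python3 -m handwheel '{"gripper":[-1,-1,-1],"slide":[[2,0,0],[0,0,0],[0,0,0]],"yaw":[0,0,0]}'
python3 -m handwheel '{"gripper":[-1,-1,-1],"slide":[[2,0,0],[0,0,0],[0,0,0]],"yaw":[0,0,0]}'
```

```text
time: 6.58
ee_pos: [0.6194, -0.1196, 0.1466]
tcp_rot: [-178.0, 0.1, 58.9]
wrist_force: [-0.4, 0.7, 5.2]
opening: 0.0001
grasp_force: 0.1
time: 6.83
ee_pos: [0.6194, -0.1193, 0.1466]
tcp_rot: [-178.0, 0.3, 58.8]
wrist_force: [-5.5, -5.9, 7.3]
opening: 0.0004
grasp_force: 3.8
```

```bash
python3 -m handwheel '{"gripper":[-1,-1,-1,-1,-1,1,1,1],"slide":[[-20,0,0],[-20,0,0],[-20,0,0],[0,0,-35],[0,0,-35],[0,0,-35],[0,0,-35],[0,0,-35]],"yaw":[0,0,0,0,0,0,0,0]}'
python3 -m handwheel '{"gripper":[1,1,1,1,1,1,1,1],"slide":[[0,0,-35],[0,0,0],[0,0,0],[0,0,0],[0,0,0],[0,0,0],[0,0,0],[0,0,0]],"yaw":[0,-0.12,-0.12,-0.12,-0.12,-0.12,-0.12,-0.12]}'
python3 -m handwheel '{"gripper":[1,1,1,1],"slide":[[0,0,0],[0,0,0],[0,0,0],[0,0,0]],"yaw":[-0.12,-0.12,-0.12,0]}'
python3 - <<'E'
from h import *
from workcell import sensors,camera
from scipy.spatial.transform import Rotation as Ro
o=sensors.get_obs();R=Ro.from_euler('xyz',o['tcp_rot'],degrees=True).as_matrix()
print(o['q'],((np.array([.544,.162,.36])-o['ee_pos'])@R*1000).round(1))
T=camera('top');cv2.imwrite('pics/top1.png',cv2.resize(T['img'][100:270,220:440,::-1],None,fx=3,fy=3,interpolation=cv2.INTER_CUBIC))
E
```

```text
time: 7.5
ee_pos: [0.5942, -0.1723, 0.3223]
tcp_rot: [-177.9, 0.1, 58.9]
wrist_force: [0.7, -1.6, 1.4]
opening: 0.0358
grasp_force: 0.0
time: 8.17
ee_pos: [0.5958, -0.1729, 0.355]
tcp_rot: [-178.5, -1.5, 107.3]
wrist_force: [0.2, -0.9, -0.4]
opening: 0.0854
grasp_force: 0.0
time: 8.5
ee_pos: [0.5958, -0.173, 0.3551]
tcp_rot: [-179.1, -1.9, 127.9]
wrist_force: [0.1, -0.4, 0.3]
opening: 0.0859
grasp_force: 0.0
[-16.37539885  24.74907161  48.56931274 115.88565352   0.41020036
  35.65708044] [296.  165.1   2.4]
```

View pics/top1.png

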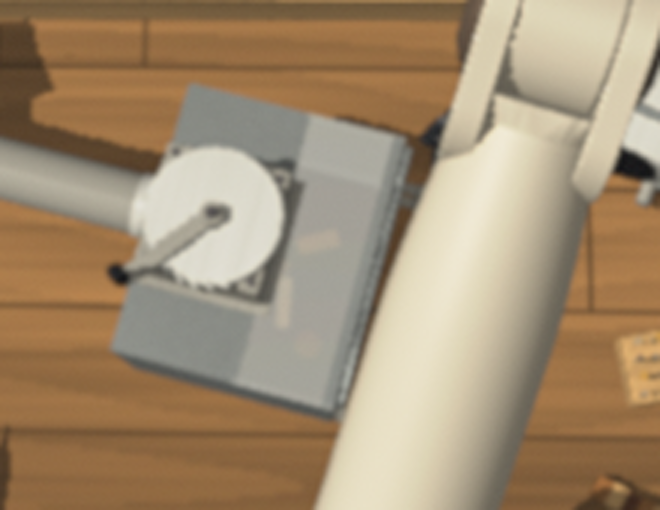

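The door now lies flush along the box front: its edge runs from (335,410) to (408,150) in the crop. The lever is still at rest, with the knob at (118,272). Next I'll move above the knob.

```bash
python3 -m handwheel '{"gripper":[1,1,1,1,1,1,1,1],"slide":[[33,18.3,0],[33,18.3,0],[33,18.3,0],[33,18.3,0],[33,18.3,0],[33,18.3,0],[33,18.3,0],[33,18.3,0]],"yaw":[0,0,0,0,0,0,0,0]}'
python3 -m handwheel '{"gripper":[1,1,1],"slide":[[32,18.7,0],[0,0,0],[0,0,0]],"yaw":[0,0,0]}'
python3 - <<'E'
from h import *
from workcell import sensors,camera
from scipy.spatial.transform import Rotation as Ro
o=sensors.get_obs();R=Ro.from_euler('xyz',o['tcp_rot'],degrees=True).as_matrix()
print(o['q'],((np.array([.544,.162,.284])-o['ee_pos'])@R*1000).round(1))
T=camera('wrist');im=T['img'][:,:,::-1].copy();print(proj(T,[[.544,.162,.297],[.544,.162,.318],[.61,.0725,.278]]))
cv2.imwrite('pics/w1.png',im)
E
```

```text
time: 9.22
ee_pos: [0.5497, 0.1269, 0.3619]
tcp_rot: [-179.1, -1.9, 127.3]
wrist_force: [1.3, -0.3, -0.2]
opening: 0.0847
grasp_force: 0.0
time: 9.47
ee_pos: [0.5452, 0.1638, 0.3623]
tcp_rot: [-179.1, -1.9, 127.6]
wrist_force: [-0.3, 0.2, -0.2]
opening: 0.0854
grasp_force: 0.0
[ 16.00555479  15.54984567  37.41097344 113.38706698   1.42315865
  68.3712913 ] [-3.2 -0.8 78.3]
[[320.82006881 215.9010713 ]
 [320.14551047 224.62741863]
 [319.17926827 320.13494938]]
```

View pics/w1.png

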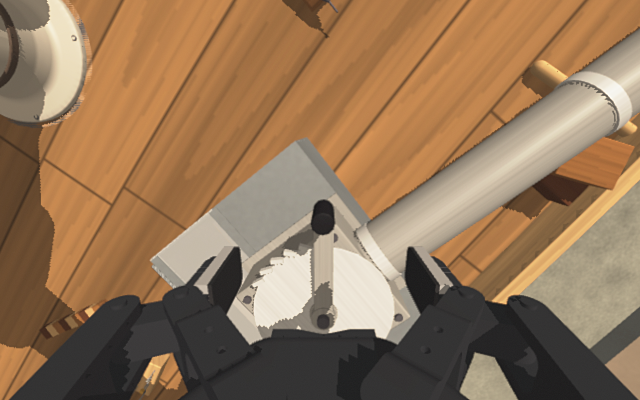

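The wrist picture shows the knob at (322,217), against a prediction of (321,216), and the hub at (323,319). The fingers straddle the knob along the tangent. I'll descend and grip.

```bash
python3 -m handwheel '{"gripper":[1,1,1,1,1],"slide":[[-1.5,0,20],[-1.5,0,20],[0,-0.5,20],[0,0,18],[0,0,0]],"yaw":[0,0,0,0,0]}'
python3 -m handwheel '{"gripper":[-1,-1,-1,-1,-1,-1,-1,-1],"slide":[[0,0,0],[0,0,0],[0,0,0],[0,0,0],[0,0,0],[0,0,0],[0,0,0],[0,0,0]],"yaw":[0,0,0,0,0,0,0,0]}' 30
python3 - <<'E'
from h import *
from workcell import sensors,camera
o=sensors.get_obs();print(o['ee_pos'],o['tcp_rot'],o['wrist_force'])
E
```

```text
time: 9.93
ee_pos: [0.544, 0.1587, 0.2811]
tcp_rot: [-178.9, -2.0, 127.4]
wrist_force: [-0.4, -0.2, -0.8]
opening: 0.0857
grasp_force: 0.0
time: 10.6
ee_pos: [0.5454, 0.1608, 0.2853]
tcp_rot: [-179.3, -1.8, 127.7]
wrist_force: [4.3, 1.9, 4.2]
opening: 0.0171
grasp_force: 29.5
[0.54536708 0.16077477 0.28529613] [-179.28156921   -1.83793655  127.65056534] [4.32386999 1.89854249 4.21568691]
```

Gripped at 17 mm opening, and the knob is within 2 mm of the estimate. I'll turn the lever in small arcs with the tool yaw following, starting with 2 × 0.225 rad.

```bash
cat > ang.py <<'E'
import numpy as np
from scipy.spatial.transform import Rotation as Ro
from workcell import sensors
o=sensors.get_obs();p=np.array(o['ee_pos'])-.0*0
z=Ro.from_euler('xyz',o['tcp_rot'],degrees=True).as_matrix()[:,2]
g=(p-.016*z)[:2]; v=g-[.6115,.0742]; a=np.arctan2(v[1],v[0])
t=np.array([-v[1],v[0]])/np.hypot(*v)
print('ang',round(a-np.radians(52)-1.3173,3),'r',np.hypot(*v).round(4),'tilt-yaw',np.round(o['tcp_rot'],1),'Ft',round(float(t@o['wrist_force'][:2]),1),'grip',round(o['grasp_force'],1),o['time'])
E
python3 ang.py
python3 -m handwheel '{"gripper":[-1,-1,-1,-1,-1],"slide":[[-0.1,-5,0],[-0.1,-5,0],[-0.1,-5,0],[-0.1,-5,0],[-0.1,-5,0]],"yaw":[-0.045,-0.045,-0.045,-0.045,-0.045]}' 45; python3 ang.py
python3 -m handwheel '{"gripper":[-1,-1,-1,-1,-1],"slide":[[-0.1,-5,0],[-0.1,-5,0],[-0.1,-5,0],[-0.1,-5,0],[-0.1,-5,0]],"yaw":[-0.045,-0.045,-0.045,-0.045,-0.045]}'; python3 ang.py
```

```text
ang -0.004 r 0.1084 tilt-yaw [-179.3   -1.8  127.7] Ft -4.6 grip 29.5 10.6
time: 11.02
ee_pos: [0.5276, 0.1435, 0.2853]
tcp_rot: [-179.7, -1.9, 140.7]
wrist_force: [9.4, 3.7, 2.7]
opening: 0.0166
grasp_force: 43.8
ang 0.226 r 0.1083 tilt-yaw [-179.7   -1.9  140.7] Ft -8.9 grip 43.8 11.0167
time: 11.43
ee_pos: [0.5144, 0.1229, 0.2853]
tcp_rot: [179.8, -1.9, 153.6]
wrist_force: [14.8, 13.1, 1.8]
opening: 0.0166
grasp_force: 44.3
ang 0.452 r 0.1081 tilt-yaw [179.8  -1.9 153.6] Ft -18.3 grip 44.3 11.4333
```

```bash
for i in 1; do :; done
python3 -m handwheel '{"gripper":[-1,-1],"slide":[[-0.1,-4,0],[0,0,0]],"yaw":[-0.037,0]}' >/dev/null; python3 ang.py
python3 -m handwheel '{"gripper":[-1,-1],"slide":[[-0.1,-4,0],[0,0,0]],"yaw":[-0.037,0]}'>/dev/null; python3 ang.py
python3 -m handwheel '{"gripper":[-1,-1],"slide":[[-0.1,-4,0],[0,0,0]],"yaw":[-0.037,0]}'>/dev/null; python3 ang.py
python3 -m handwheel '{"gripper":[-1,-1],"slide":[[-0.1,-4,0],[0,0,0]],"yaw":[-0.037,0]}'>/dev/null; python3 ang.py
python3 -m handwheel '{"gripper":[-1,-1],"slide":[[-0.1,-4,0],[0,0,0]],"yaw":[-0.037,0]}'>/dev/null; python3 ang.py
```

```text
ang 0.493 r 0.108 tilt-yaw [179.7  -1.9 155.7] Ft -7.3 grip 44.4 11.6
ang 0.534 r 0.108 tilt-yaw [179.7  -1.9 157.8] Ft -3.4 grip 44.5 11.7667
ang 0.566 r 0.1079 tilt-yaw [179.6  -1.9 160. ] Ft -10.9 grip 44.6 11.9333
ang 0.603 r 0.1078 tilt-yaw [179.5  -1.9 162.1] Ft -10.6 grip 44.8 12.1
ang 0.639 r 0.1078 tilt-yaw [179.4  -1.8 164.2] Ft -10.9 grip 44.9 12.2667
```

The third click showed at about 0.51 as expected. Three down; moving carefully through the fourth, whose tooth top is at 0.72.

```bash
python3 -m handwheel '{"gripper":[-1,-1],"slide":[[-0.1,-3.3,0],[0,0,0]],"yaw":[-0.03,0]}' >/dev/null; python3 ang.py
python3 -m handwheel '{"gripper":[-1,-1],"slide":[[-0.1,-3.3,0],[0,0,0]],"yaw":[-0.03,0]}'>/dev/null; python3 ang.py
python3 -m handwheel '{"gripper":[-1,-1],"slide":[[-0.1,-3.3,0],[0,0,0]],"yaw":[-0.03,0]}'>/dev/null; python3 ang.py
python3 -m handwheel '{"gripper":[-1,-1],"slide":[[-0.1,-3.3,0],[0,0,0]],"yaw":[-0.03,0]}'>/dev/null; python3 ang.py
python3 -m handwheel '{"gripper":[-1,-1],"slide":[[-0.1,-3.3,0],[0,0,0]],"yaw":[-0.03,0]}'>/dev/null; python3 ang.py
```

```text
ang 0.666 r 0.1078 tilt-yaw [179.3  -1.8 165.9] Ft -10.0 grip 45.2 12.4333
ang 0.697 r 0.1077 tilt-yaw [179.3  -1.8 167.6] Ft -8.9 grip 45.2 12.6
ang 0.731 r 0.1077 tilt-yaw [179.3  -1.8 169.4] Ft -7.0 grip 45.2 12.7667
ang 0.76 r 0.1076 tilt-yaw [179.2  -1.7 171.1] Ft -9.0 grip 45.5 12.9333
ang 0.792 r 0.1077 tilt-yaw [179.2  -1.7 172.8] Ft -8.4 grip 45.6 13.1
```

```bash
python3 -m handwheel '{"gripper":[-1,-1,-1,-1],"slide":[[-0.1,-2.8,0],[0,0,0],[0,0,0],[0,0,0]],"yaw":[-0.025,0,0,0]}' ; python3 ang.py
python3 - <<'E'
from h import *
from workcell import camera
P=[.5993,.0317,1.3173,0,0]
ims=[]
for n,(x,y,w,h) in dict(scene=(265,110,150,150),top=(230,120,150,150),wrist=(220,150,200,200)).items():
    c=camera(n);im=c['img'][:,:,::-1].copy()
    m=[model(P[:4]+[l]) for l in(.6,.815,1.02)]
    s=390//w if n!='wrist' else 1.3
    im=cv2.resize(im[y:y+h,x:x+w],(260,260),interpolation=cv2.INTER_CUBIC);f=260/w
    for k,mm in zip([(255,0,0),(0,200,0),(0,0,255)],m):
        u=(proj(c,[mm['knob']])[0]-[x,y])*f
        cv2.circle(im,tuple(int(v) for v in u),4,k,1)
    ims.append(im)
cv2.imwrite('pics/fin.png',np.hstack(ims))
E
```

```text
time: 13.43
ee_pos: [0.504, 0.0854, 0.2851]
tcp_rot: [179.1, -1.7, 174.1]
wrist_force: [10.1, 8.2, 4.4]
opening: 0.0167
grasp_force: 45.7
ang 0.815 r 0.1076 tilt-yaw [179.1  -1.7 174.1] Ft -9.2 grip 45.7 13.4333
```

View pics/fin.png

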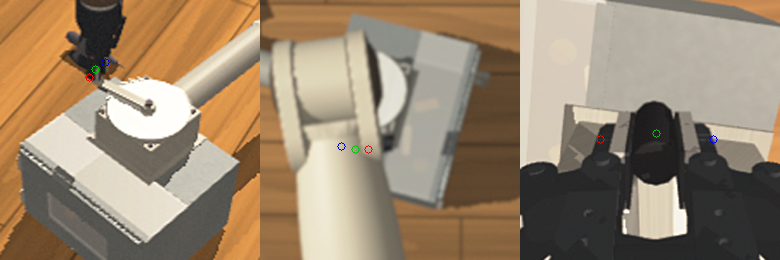

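In the wrist crop the knob sits on the 0.815 rad prediction at (656,133), held between both pads. The scene crop shows the door shut. I'm handing it in.

```bash
python3 -c "
from workcell import ticket
print(ticket.job_done())"
```

```text
the job is handed in; nothing more can be done
None
```

I handed the job in with the door snapped shut on its catch and the lever still gripped at about 0.815 rad, in the fourth notch; its click was too faint to feel, so that rests on the measured angle and the final pictures, and nothing moved near the loose items.

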